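# Stir the glass beads, then hold the iron ready over the burner

## Robot

A 6-joint arm with a two-finger parallel gripper is mounted at the origin on the work surface. World frame = base frame: x ahead of the robot, y to its left, z up, the work surface at z = 0. Lengths are in mm, angles in rad, forces in N, time in s.
With the tool pointing down it reaches from about 350 to 925 mm from the base axis. Payload 6.4 kg.
Tool frame: the origin (TCP) lies on the centre line of the jaws, within the pads' length; the fingertips stand 22 mm ahead of it and the grasp point (between the pads) lies 3 mm ahead of it; z points along the fingers, y is the direction in which the jaws open and shut (so a half turn about z gives the same grasp; the last joint's range is limited). The gripper opens to 85 mm and grips with 20 to 120 N. Pads are 22 mm wide; open, the fingers measure 114 mm over their backs; the gripper's body (76 mm by 85 mm) begins 54 mm behind the grasp point. The pads swing forward as they close: fully open they stand 13 mm farther back than shut.
Start: joints at [1.041, 0.245, 1.558, -0, 1.339, -0.174], TCP at [226.419, 609.302, 253.29] pointing down, gripper open.
Joint ranges: [-3.13, 3.13], [-1.02, 2.26], [0.13, 2.54], [-0.95, 4.09], [0.21, 2.88], [-2.74, 2.74]. Speed limits (rad/s): [2.57, 2.57, 3.14, 3.14, 3.14, 3.14].

## Interface

Orientations are given as a unit quaternion [x, y, z, w].
In Python, from rig import robot gives the robot as it stands.
- The arm moves only by the tool play_rows, never from a script. Its argument "series" is a list of rows, each an object with "translation": the shift along the tool's x, y, z in cm, a list of three; "twist": the turn, a rotation vector about the tool's x, y, z in degrees, a list of three; "claw": the closure, from 0 (fully open) to 1 (shut). A call has 1 to 20 rows; each row is the pose to reach, as a shift and turn from the pose commanded when the call began, along the tool's axes at that moment; what a row does not reach only later rows make up. A row lasts 1/8 s, in which the tool goes at most 62.5 mm and 10.7 degrees, less where a joint would pass 70% of its speed; a pose out of reach is approached as far as the arm can. A call with a gripper value outside its range is refused whole. The fingers move at their own pace and stop on an object; "squeeze" is the grip in N (left out, the last holds). Time passes only in rows, so rows that repeat a pose let the fingers close. It gives the time, the measured TCP pose, the force and the opening at its end, in the units of the state.
- robot.observe(): the state, without advancing time (a new reading comes with each control period).
- robot.read_camera(name): name is "side" or "top"; returns a dict with "pixels" (420x560x3 uint8, red, green, blue), "fx", "fy", "cx", "cy" (pixels), "dist_coeffs" ([k1, k2, p1, p2, k3] as OpenCV has them; the pictures are not rectified), "eye" and "rotation" of the camera in the world. Camera axes: x right, y up, looking along -z (the intrinsics and any distortion apply to the point x, -y, -z); pixel columns grow to the right and rows downward; lengths in mm; the calibration is good to about 2 mm. A picture is of the moment at which its call begins. There is no depth.
- robot.sign_off(): hands the job in, once; it reports no verdict.
Trained networks look in a picture, given as the dict that the camera call returned (one of the last four; its "shot" number tells which), for a name from the list of things; names that differ only in an ending like _2 or _b are one class to them, and where a whole thing is asked for, a point or a joint stands for the part that bears it (a point fixed in the world has none). Each returns a list of dicts, best first, with "p" (0 to 1); they miss things now and then, are a little off and sometimes report something else, mostly with a low value. They report only what shows in the picture. A call takes as long as a camera call. They do not tell look-alikes from the thing itself.
- robot.cut_out(query, picture): "pixels" (420x560 bool, what is visible of it) and "bbox" ([centre column, centre row, width, height] in pixels, round what is visible of it).
- robot.tip_of(query, picture): "point" ([row, column] in pixels: a listed point, or the origin of a listed thing).
The state is a dict: "time_s": time; "joint_positions": joint angles; "qd": joint speeds; "tau": joint torques, N m; "tcp_pos": TCP position; "eef_rot": TCP orientation; "contact_force": force on the tool from outside, world axes, zero at the start; "wrist_torque": the same for the moment, N m; "width": opening from 0.0 (shut) to 1.0 (fully open).
Only numpy, scipy, OpenCV 4.12 (cv2) and the standard library are available. Lean on these libraries where they do the work, as an engineer would, in place of code of your own. Each camera call takes 0.05 s, during which the arm holds its last target. There are 200 camera calls.

## Task

Take the gathering iron out of its stand by its square wooden handle and stir the glass beads in the steel bowl with its tip, right round the bowl, until beads on every side have plainly shifted; no bead may end up outside the bowl. Then, so that the burner can be lit under it, lift the iron across over the top of the rack of glass rods and finish while still holding it: upright and still, its tip centred about a centimetre above the middle of the burner's head. Never touch the rack or the burner with anything, and leave the jar, the paddle and the mug where they are.

Things in the scene. Friction and masses are not known exactly. Their poses are not given: they have to be found in the camera images.
- iron: gathering iron, 172 mm long, about 120 g: round steel rod, 10 mm diameter, from 0 to 106 mm; brass collar, 20 mm diameter, to 112 mm; wooden handle, 22 x 22 mm square with flats facing its x and y, to 172 mm. Origin: centre of the rod's flat foot (its tip); +z runs up to the handle. It starts upright and loose in the stand's hole, turned any way
- stand: dark wooden block 60 x 60 x 55 mm, fixed, with one round hole of 11.5 mm diameter, 40 mm deep, in the middle of its top, in which the iron stands (iron's tip 15 mm above the bench). Origin: centre of the underside. It stands beyond the rack's far end
- bowl: round open steel bowl, fixed to the bench, 144 mm across the rim outside, 55 mm high, wall 4 mm, flat floor 5 mm thick; inside radius 61 mm at the floor and 68 mm at the rim. Origin: centre of the underside. It stands to the left or the right of the rack
- bead0: round glass bead of 20 mm diameter, 11 g, rolling loose on the bowl's floor; the six beads start in a ring about 36 mm from the bowl's centre, in the order bead0 to bead5 round the bowl. Origin: its centre
- bead1: round glass bead of 20 mm diameter, 11 g, rolling loose on the bowl's floor; the six beads start in a ring about 36 mm from the bowl's centre, in the order bead0 to bead5 round the bowl. Origin: its centre
- bead2: round glass bead of 20 mm diameter, 11 g, rolling loose on the bowl's floor; the six beads start in a ring about 36 mm from the bowl's centre, in the order bead0 to bead5 round the bowl. Origin: its centre
- bead3: round glass bead of 20 mm diameter, 11 g, rolling loose on the bowl's floor; the six beads start in a ring about 36 mm from the bowl's centre, in the order bead0 to bead5 round the bowl. Origin: its centre
- bead4: round glass bead of 20 mm diameter, 11 g, rolling loose on the bowl's floor; the six beads start in a ring about 36 mm from the bowl's centre, in the order bead0 to bead5 round the bowl. Origin: its centre
- bead5: round glass bead of 20 mm diameter, 11 g, rolling loose on the bowl's floor; the six beads start in a ring about 36 mm from the bowl's centre, in the order bead0 to bead5 round the bowl. Origin: its centre
- rack: wooden trestle rack with five glass rods lying along it, fixed; 236 mm along its x (the rods), 90 mm along its y, 88 mm high at its highest. Origin: centre of the underside. It lies roughly along the robot's x axis between the bowl and the burner
- burner: unlit gas burner, fixed, pointing up: round foot 90 mm across, thin tube, round head 44 mm across with a wire grid; 110 mm high. A stub for the gas, 6 mm radius, sticks out along its x to 38 mm from the axis, 30 mm above the bench. Origin: centre of the underside. It stands on the other side of the rack from the bowl
- burner_mouth (a point): centre of the flat top of the burner's head, 110 mm above the bench; z points up
- jar: bystander: closed glass jar with a steel cap, 60 mm across, 85 mm high. Origin: centre of the underside
- paddle: bystander: dark flat marver paddle lying down, blade 80 x 50 x 12 mm from 10 to 90 mm along its +x, round wooden handle of 12 mm diameter reaching 89 mm along -x. Origin: near the joint of blade and handle, at the underside
- mug: bystander: white mug, 72 mm across, 80 mm high, handle at its +y. Origin: centre of the underside
Not all that is in view belongs to the job. What is meant by the bowl is not blue, and is the smaller of those in its own colour. There is more than one size of the iron; the job needs the smaller.

How it is judged:
By the outcome, as a careful person would: the job done as asked, in the order asked, and still so for the second after the job is handed in, while the arm keeps its last pose, push and grip.
It also fails if it takes over 72 s, if anything falls off the work surface, if the arm or the gripper's body presses on something with over 40 N, if the wrist force passes 120 N, or if a joint passes its speed limit or range.

## Working session

There is one attempt and no reset: what is moved stays moved. The work goes in short steps, Python scripts to look and compute and a tool call to move; the robot and the scene stay as the last step left them, time stands still between calls to the robot, and variables do not carry over. Pictures are saved under pics/ and viewed, about 8 in all and at most 12, crops included, and the job is handed in when it is done.

Besides the shell and the picture viewer there is one more tool, called after "Call:" as name(argument=value, ...) on one line, values as JSON. play_rows: Moves the arm, as the interface text tells. Its arguments: {"type":"object","properties":{"series":{"type":"array","items":{"type":"object","properties":{"translation":{"type":"array","items":{"type":"number"}},"twist":{"type":"array","items":{"type":"number"}},"claw":{"type":"number"}}}},"squeeze":{"type":"number"}},"required":["series"]}

```bash
ls; mkdir -p pics; cat > h.py <<'E'
import numpy as np, cv2
from rig import robot
from scipy.spatial.transform import Rotation as R
def rot(c):
    r=np.array(c["rotation"],float)
    return r if r.shape==(3,3) else R.from_quat(r).as_matrix()
def K(c): return np.array([[c["fx"],0,c["cx"]],[0,c["fy"],c["cy"]],[0,0,1.]])
def ray(c,u,v):
    p=cv2.undistortPoints(np.array([[[u,v]]],float),K(c),np.array(c["dist_coeffs"],float))[0,0]
    d=rot(c)@np.array([p[0],-p[1],-1.]); return np.array(c["eye"],float),d/np.linalg.norm(d)
def atz(c,u,v,z):
    e,d=ray(c,u,v); return e+d*(z-e[2])/d[2]
def proj(c,P):
    q=(np.atleast_2d(P)-np.array(c["eye"]))@rot(c); q=q*[1,-1,-1]
    return cv2.projectPoints(q,np.zeros(3),np.zeros(3),K(c),np.array(c["dist_coeffs"],float))[0][:,0]
def tri(rs):
    A=np.zeros((3,3));b=np.zeros(3)
    for e,d in rs:
        M=np.eye(3)-np.outer(d,d);A+=M;b+=M@e
    return np.linalg.solve(A,b)
def save(c,n,crop=None,s=1):
    im=c["pixels"][:,:,::-1]
    if crop: u0,v0,u1,v1=crop; im=im[v0:v1,u0:u1]
    cv2.imwrite("pics/"+n,cv2.resize(im,None,fx=s,fy=s,interpolation=cv2.INTER_CUBIC))
E
python3 - <<'E'
from h import *
print(robot.observe())
H=dict(iron=0,stand=0,bowl=0,rack=0,burner=0,burner_mouth=110,jar=0,paddle=0,mug=0)
ims=[]
for n in ("top","side"):
    c=robot.read_camera(n); ims.append(c["pixels"]); print(n,{k:np.round(c[k],3).tolist() for k in c if k!="pixels"})
    for q in H:
        z=15 if q=="iron" else H[q]
        for r in robot.tip_of(q,c):
            v,u=r["point"]; print(q,round(r["p"],2),"uv",round(u),round(v),np.round(atz(c,u,v,z)).tolist())
        for r in robot.cut_out(q,c): print("   cut",q,round(r["p"],2),np.round(r["bbox"]).tolist())
    save(c,n+"0.png",s=1.4)
E
```

```text
pics
{'time_s': 0.0, 'joint_positions': array([ 1.04092806e+00,  2.45842050e-01,  1.55900966e+00, -2.90487097e-06,
        1.33868159e+00, -1.74101599e-01]), 'qd': array([ 0.00052537,  0.00042506,  0.00021767,  0.00052988, -0.00049448,
       -0.0002119 ]), 'tau': array([ 9.27567598e-04, -4.29520547e+01, -3.26123643e+01, -1.37804423e-04,
        5.40228197e-03, -9.52671030e-06]), 'tcp_pos': array([226.1352496 , 608.8514271 , 252.16472011]), 'eef_rot': array([ 1.76946294e-01,  9.84220030e-01, -9.11317018e-04, -3.33202644e-04]), 'contact_force': array([-1.00525466, -0.21574625, -0.3618323 ]), 'wrist_torque': array([0.02937329, 0.03994988, 0.03266925]), 'width': 0.9999183225022181}
top {'fx': 403.986, 'fy': 403.986, 'cx': 278.531, 'cy': 209.705, 'dist_coeffs': [-0.042, 0.0, 0.0, 0.0, 0.0], 'eye': [318.846, -20.539, 1077.015], 'rotation': [0.062, -0.056, -0.702, 0.708], 'shot': 1}
iron 0.63 uv 307 141 [690.0, -88.0, 15.0]
iron 0.59 uv 275 140 [692.0, 0.0, 15.0]
   cut iron 0.77 [313.0, 122.0, 18.0, 40.0]
stand 0.71 uv 278 145 [683.0, -6.0, 0.0]
   cut stand 0.59 [278.0, 146.0, 28.0, 31.0
[... 1897 characters left out ...]
  cut bowl 0.55 [188.0, 303.0, 94.0, 81.0]
rack 0.85 uv 263 240 [488.0, 10.0, 0.0]
rack 0.31 uv 312 293 [562.0, -222.0, 0.0]
   cut rack 0.94 [267.0, 226.0, 92.0, 50.0]
burner 0.79 uv 269 191 [558.0, 269.0, 0.0]
   cut burner 0.7 [265.0, 181.0, 28.0, 48.0]
   cut burner 0.26 [292.0, 282.0, 9.0, 10.0]
burner_mouth 0.87 uv 261 163 [532.0, 257.0, 110.0]
   cut burner_mouth 0.6 [264.0, 180.0, 31.0, 38.0]
jar 0.78 uv 289 171 [653.0, 399.0, 0.0]
   cut jar 0.9 [292.0, 163.0, 20.0, 29.0]
paddle 0.89 uv 393 338 [686.0, -384.0, 0.0]
   cut paddle 0.75 [398.0, 336.0, 88.0, 22.0]
mug 0.92 uv 254 372 [395.0, -407.0, 0.0]
mug 0.43 uv 283 284 [503.0, -174.0, 0.0]
   cut mug 0.75 [267.0, 359.0, 63.0, 63.0]
```

View pics/top0.png

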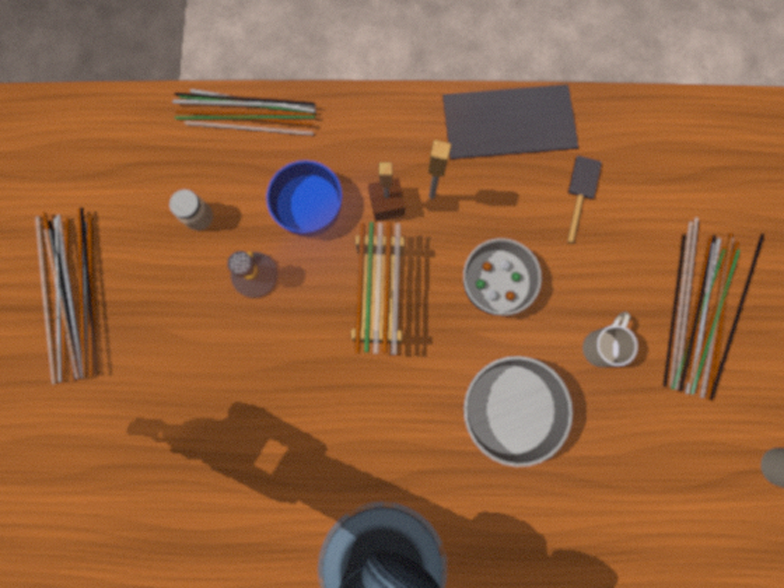

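View pics/side0.png

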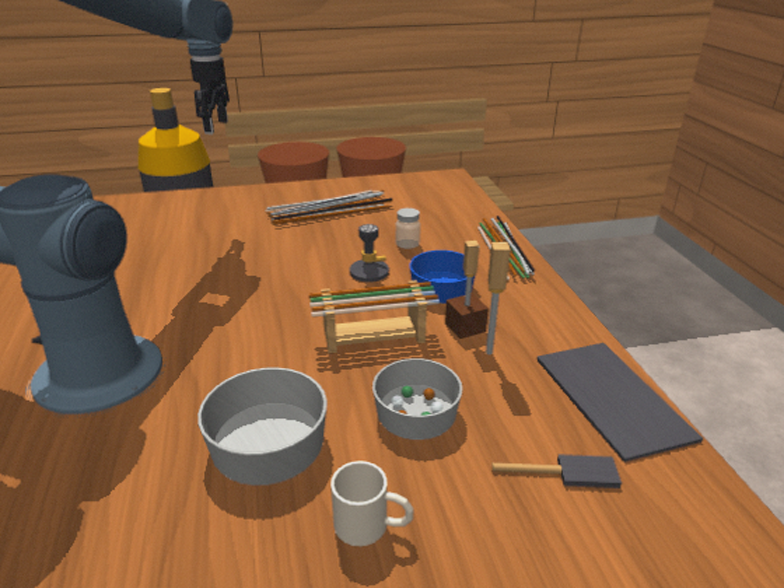

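Top view: the small iron in its stand is at about (275,125), the larger free-standing iron at (313,122), the small steel bowl with beads at (358,197), the big steel bowl at (368,292) and the blue bowl at (216,141). The burner is at (172,188) and the rack at (270,206). I choose the iron in the stand and the beaded small steel bowl. Next is a close crop of both views.

```bash
python3 - <<'E'
from h import *
a=robot.read_camera("top"); b=robot.read_camera("side")
def crop(c,u0,v0,u1,v1,s): return cv2.resize(c["pixels"][v0:v1,u0:u1,::-1],None,fx=s,fy=s,interpolation=cv2.INTER_CUBIC)
A=crop(a,255,95,330,165,8)[:, :]; B=crop(b,320,165,375,265,6)
A=cv2.resize(A,(450,420)); B=cv2.resize(B,(330,600))
im=np.zeros((600,790,3),np.uint8); im[:420,:450]=A; im[:,455:785]=B
cv2.imwrite("pics/crop1.png",im)
print("A: u=255+x/6 v=95+y/6; B: u=320+(x-455)/6, v=165+y/6")
import pickle; pickle.dump((a,b),open("c0.pkl","wb"))
E
```

```text
A: u=255+x/6 v=95+y/6; B: u=320+(x-455)/6, v=165+y/6
```

View pics/crop1.png

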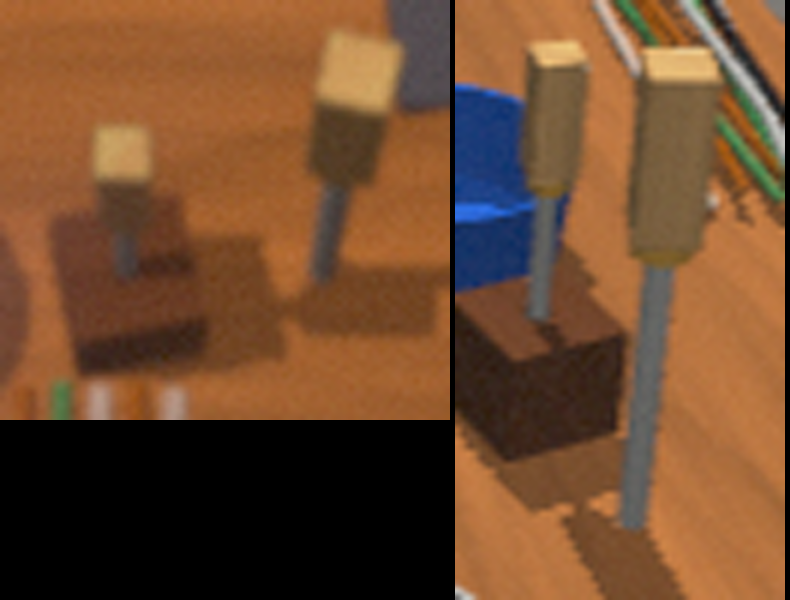

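```bash
python3 - <<'E'
from h import *
import pickle
from scipy.optimize import least_squares, minimize
a,b=pickle.load(open("c0.pkl","rb"))
fa=lambda p:(255+p[0]/6-.5,95+p[1]/6-.5); fb=lambda p:(320+(p[0]-455)/6-.5,165+p[1]/6-.5)
pt=lambda p,q:tri([ray(a,*fa(p)),ray(b,*fb(q))])
print("small top",pt((123,152),(557,54)).round(1),"hole",atz(a,*fa((125,277)),55).round(1),atz(b,*fb((539,319)),55).round(1),"atz187",atz(a,*fa((123,152)),187).round(1),atz(b,*fb((557,54)),187).round(1))
L=pt((361,70),(681,64)); print("large top",L.round(1),"foot",atz(a,*fa((323,280)),0).round(1),atz(b,*fb((633,527)),0).round(1))
def yaw(cor,c,f,z,n):
    P=np.array([atz(c,*f(p),z)[:2] for p in cor]); ed=np.roll(P,-1,0)-P
    print(n,"ctr",P.mean(0).round(1),"len",np.linalg.norm(ed,axis=1).round(1),"ang",(np.degrees(np.arctan2(ed[:,1],ed[:,0]))%90).round(1))
yaw([(94,126),(150,126),(152,178),(96,182)],a,fa,187,"smallA"); yaw([(527,45),(577,41),(588,66),(536,70)],b,fb,187,"smallB")
yaw([(333,30),(402,42),(390,112),(318,98)],a,fa,L[2],"largeA"); yaw([(645,50),(708,47),(720,78),(640,82)],b,fb,L[2],"largeB")
# fits: silhouettes as hull of circles
t=np.linspace(0,2*np.pi,72)
def circ(x,y,z,r): return np.c_[x+r*np.cos(t),y+r*np.sin(t),0*t+z]
def fit(q,x0,circles,near):
    T=[]
    for c in (robot.read_camera("top"),robot.read_camera("side")):
        for r in robot.cut_out(q,c):
            g=proj(c,[*x0,30])[0]
            if np.hypot(*(np.array(r["bbox"][:2])-g))<near: T.append((c,np.array(r["pixels"]))); break
    def iou(x,T):
        s=0
        for c,m in T:
            P=np.vstack([circ(*x,z,r) for z,r in circles]); h=cv2.convexHull(proj(c,P).astype(np.float32))
            k=np.zeros((1680,2240),np.uint8); cv2.fillConvexPoly(k,np.round((h+.5)*4).astype(int),1)
            M=cv2.resize(m.astype(np.uint8),None,fx=4,fy=4,interpolation=0)
            s+=1-(k&M).sum()/(k|M).sum()
        return s
    for S in ([T]+[[u] for u in T]):
        r=minimize(iou,x0,args=(S,),method="Nelder-Mead",options=dict(initial_simplex=[x0,[x0[0]+10,x0[1]],[x0[0],x0[1]+10]])); print(q,len(S),r.x.round(1),round(r.fun/len(S),3))
fit("bowl",[532,-215],[(55,72),(0,65)],15)
for n in ("top","side"):
    c=robot.read_camera(n)
    for q in ["burner_mouth"]+["bead%d"%i for i in range(6)]:
        for r in robot.tip_of(q,c)[:1 if q[1]=="u" else 6]:
            v,u=r["point"]; print(n,q,round(r["p"],2),atz(c,u,v,110 if q[1]=="u" else 15)[:2].round(1))
        if q=="bead0": break
    for r in robot.cut_out("rack",c)[:1]:
        print("rack bbox",[atz(c,r["bbox"][0]+i*r["bbox"][2]/2,r["bbox"][1]+j*r["bbox"][3]/2,80)[:2].round().tolist() for i in(-1,1) for j in (-1,1)])
E
```

```text
small top [680.7  -1.7 187.2] hole [ 6.768e+02 -5.000e-01  5.500e+01] [680.8  -4.5  55. ] atz187 [681.4  -1.8 187. ] [680.3  -1.6 187. ]
large top [698.3 -91.  225.6] foot [695.3 -91.4   0. ] [698.8 -91.4   0. ]
smallA ctr [681.   -1.8] len [21.8 21.4 21.7 23. ] ang [0.3 2.6 4.7 2.7]
smallB ctr [679.9  -2.9] len [22.1 23.3 22.5 23.1] ang [87.8 82.5 87.3 81.4]
largeA ctr [698.5 -91. ] len [26.2 28.3 27.3 27.7] ang [79.9 80.3 78.7 78.1]
largeB ctr [696.8 -91.1] len [25.3 26.3 31.4 27.6] ang [83.8 78.8 84.  66. ]
bowl 2 [ 527.8 -216.3] 0.12
bowl 1 [ 527.7 -216.7] 0.131
bowl 1 [ 528.1 -214.9] 0.103
top burner_mouth 0.61 [541.1 253.5]
top bead0 0.59 [ 499.2 -243. ]
top bead0 0.49 [ 548.1 -196.5]
top bead0 0.46 [ 534.  -246.6]
top bead0 0.42 [ 517.2 -183.3]
rack bbox [[622.0, 62.0], [382.0, 57.0], [623.0, -39.0], [383.0, -40.0]]
side burner_mouth 0.58 [533.4 250. ]
side bead0 0.63 [ 519.2 -181.5]
side bead0 0.56 [ 555.9 -193.2]
side bead0 0.54 [ 552.7 -235.7]
side bead0 0.49 [ 497.9 -196. ]
rack bbox [[384.0, 110.0], [361.0, -120.0], [642.0, 56.0], [578.0, -165.0]]
```

```bash
cat >> h.py <<'E'
import json
# commanded pose: tool pointing down, yaw = angle of tool y in world (deg), kept in cmd.json
def load(): return json.load(open("cmd.json"))
def rows(wps,commit=True,cmd=None):
    x0,y0,z0,a0=cmd or load(); t=np.radians(a0)
    ty=np.array([np.cos(t),np.sin(t),0]); tz=np.array([0,0,-1.]); tx=np.cross(ty,tz)
    for x,y,z,a in wps:
        d=np.array([x-x0,y-y0,z-z0])/10
        print([round(float(d@e),2) for e in (tx,ty,tz)],"tw",round(a0-a,1))
    if commit: json.dump(list(map(float,wps[-1])),open("cmd.json","w"))
E
python3 - <<'E'
from h import *
q=robot.observe()
m=R.from_quat(q["eef_rot"]).as_matrix(); print(m.round(3)); a=np.degrees(np.arctan2(m[1,1],m[0,1])); print(a)
json.dump([226.4,609.3,253.3,float(a)],open("cmd.json","w"))
rows([(680.5,-2,300,0),(680.5,-2,156,0)],commit=False)
E
```

```text
[[-0.937  0.348 -0.   ]
 [ 0.348  0.937 -0.   ]
 [ 0.    -0.    -1.   ]]
69.616130211993
[-63.86, -41.49, -4.67] tw 69.6
[-63.86, -41.49, 9.73] tw 69.6
```

Call:
play_rows(series=[{"translation": [-5, -3, -4.7], "twist": [0, 0, 8], "claw": 0.3}, {"translation": [-10, -6.5, -4.7], "twist": [0, 0, 16], "claw": 0.3}, {"translation": [-15, -9.7, -4.7], "twist": [0, 0, 24], "claw": 0.3}, {"translation": [-20, -13, -4.7], "twist": [0, 0, 32], "claw": 0.3}, {"translation": [-25, -16.2, -4.7], "twist": [0, 0, 40], "claw": 0.3}, {"translation": [-30, -19.5, -4.7], "twist": [0, 0, 48], "claw": 0.3}, {"translation": [-35, -22.7, -4.7], "twist": [0, 0, 56], "claw": 0.3}, {"translation": [-40, -26, -4.7], "twist": [0, 0, 63], "claw": 0.3}, {"translation": [-45, -29.2, -4.7], "twist": [0, 0, 69.6], "claw": 0.3}, {"translation": [-50, -32.5, -4.7], "twist": [0, 0, 69.6], "claw": 0.3}, {"translation": [-55, -35.7, -4.7], "twist": [0, 0, 69.6], "claw": 0.3}, {"translation": [-60, -39, -4.7], "twist": [0, 0, 69.6], "claw": 0.3}, {"translation": [-63.9, -41.5, -4.7], "twist": [0, 0, 69.6], "claw": 0.3}, {"translation": [-63.9, -41.5, -4.7], "twist": [0, 0, 69.6], "claw": 0.3}, {"translation": [-63.9, -41.5, -4.7], "twist": [0, 0, 69.6], "claw": 0.3}, {"translation": [-63.9, -41.5, -4.7], "twist": [0, 0, 69.6], "claw": 0.3}])

```text
time_s: 4.6
tcp_pos: [680.4, -1.1, 300.5]
eef_rot: [0.706, 0.708, 0.0, -0.0]
contact_force: [0.1, -0.6, 1.0]
width: 0.696
```

```bash
python3 - <<'E'
from h import *
json.dump([680.5,-2,300.3,0],open("cmd.json","w"))
a=robot.read_camera("top"); b=robot.read_camera("side")
im=np.zeros((480,800,3),np.uint8)
im[:480,:390]=cv2.resize(a["pixels"][90:170,245:310,::-1],(390,480)); im[:,400:]=cv2.resize(b["pixels"][110:230,290:390,::-1],(400,480))
cv2.imwrite("pics/above.png",im)
rows([(680.5,-2,156,0)],commit=False)
E
```

```text
[0.0, 0.0, 14.43] tw 0
```

View pics/above.png

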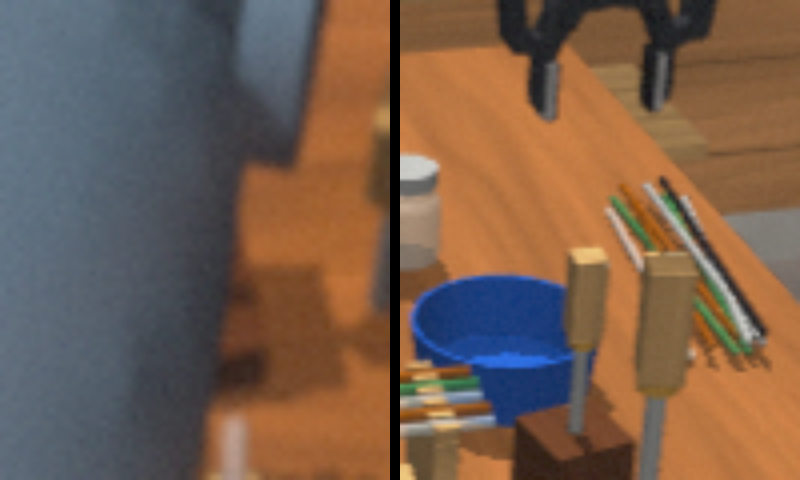

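The side view shows the open jaws straddling the small handle in x, with the small iron at crop (587,255) and the larger iron to its right at (668,265), clear of the jaws. I'll descend now.

Call:
play_rows(series=[{"translation": [0, 0, 3], "twist": [0, 0, 0], "claw": 0.3}, {"translation": [0, 0, 6], "twist": [0, 0, 0], "claw": 0.3}, {"translation": [0, 0, 9], "twist": [0, 0, 0], "claw": 0.3}, {"translation": [0, 0, 11], "twist": [0, 0, 0], "claw": 0.3}, {"translation": [0, 0, 13], "twist": [0, 0, 0], "claw": 0.3}, {"translation": [0, 0, 14.4], "twist": [0, 0, 0], "claw": 0.3}, {"translation": [0, 0, 14.4], "twist": [0, 0, 0], "claw": 0.3}, {"translation": [0, 0, 14.4], "twist": [0, 0, 0], "claw": 0.3}])

```text
time_s: 5.7
tcp_pos: [681.5, -2.4, 157.3]
eef_rot: [0.707, 0.707, 0.0, 0.001]
contact_force: [0.2, -0.3, -0.2]
width: 0.7
```

Call:
play_rows(series=[{"translation": [0, 0, 0], "twist": [0, 0, 0], "claw": 0.5}, {"translation": [0, 0, 0], "twist": [0, 0, 0], "claw": 0.6}, {"translation": [0, 0, 0], "twist": [0, 0, 0], "claw": 0.7}, {"translation": [0, 0, 0], "twist": [0, 0, 0], "claw": 0.8}, {"translation": [0, 0, 0], "twist": [0, 0, 0], "claw": 1}, {"translation": [0, 0, 0], "twist": [0, 0, 0], "claw": 1}, {"translation": [0, 0, 0], "twist": [0, 0, 0], "claw": 1}, {"translation": [0, 0, 0], "twist": [0, 0, 0], "claw": 1}], squeeze=60)

```text
time_s: 6.7
tcp_pos: [681.2, -2.3, 156.7]
eef_rot: [0.707, 0.707, 0.0, 0.0]
contact_force: [0.7, -1.0, 3.0]
width: 0.253
```

```bash
python3 - <<'E'
from h import *
json.dump([680.5,-2,156.3,0],open("cmd.json","w"))
rows([(680.5,-2,276.3,0),(610,-60,276.3,0),(528,-216,276.3,0)],commit=True)
E
```

```text
[0.0, 0.0, -12.0] tw 0
[-5.8, -7.05, -12.0] tw 0
[-21.4, -15.25, -12.0] tw 0
```

Call:
play_rows(series=[{"translation": [0, 0, -1], "twist": [0, 0, 0], "claw": 1}, {"translation": [0, 0, -2], "twist": [0, 0, 0], "claw": 1}, {"translation": [0, 0, -3], "twist": [0, 0, 0], "claw": 1}, {"translation": [0, 0, -4.5], "twist": [0, 0, 0], "claw": 1}, {"translation": [0, 0, -6], "twist": [0, 0, 0], "claw": 1}, {"translation": [0, 0, -8], "twist": [0, 0, 0], "claw": 1}, {"translation": [0, 0, -10], "twist": [0, 0, 0], "claw": 1}, {"translation": [0, 0, -12], "twist": [0, 0, 0], "claw": 1}, {"translation": [0, 0, -12], "twist": [0, 0, 0], "claw": 1}, {"translation": [0, 0, -12], "twist": [0, 0, 0], "claw": 1}])

```text
time_s: 7.95
tcp_pos: [680.5, -2.3, 275.6]
eef_rot: [0.707, 0.707, -0.0, -0.0]
contact_force: [-0.8, 0.9, -1.9]
width: 0.249
```

Call:
play_rows(series=[{"translation": [-1.2, -1.5, 0], "twist": [0, 0, 0], "claw": 1}, {"translation": [-2.9, -3.5, 0], "twist": [0, 0, 0], "claw": 1}, {"translation": [-5, -6, 0], "twist": [0, 0, 0], "claw": 1}, {"translation": [-7.5, -8, 0], "twist": [0, 0, 0], "claw": 1}, {"translation": [-10.5, -9.5, 0], "twist": [0, 0, 0], "claw": 1}, {"translation": [-13.5, -11, 0], "twist": [0, 0, 0], "claw": 1}, {"translation": [-16.5, -12.7, 0], "twist": [0, 0, 0], "claw": 1}, {"translation": [-19, -14, 0], "twist": [0, 0, 0], "claw": 1}, {"translation": [-20.7, -14.9, 0], "twist": [0, 0, 0], "claw": 1}, {"translation": [-21.4, -15.3, 0], "twist": [0, 0, 0], "claw": 1}, {"translation": [-21.4, -15.3, 0], "twist": [0, 0, 0], "claw": 1}, {"translation": [-21.4, -15.3, 0], "twist": [0, 0, 0], "claw": 1}, {"translation": [-21.4, -15.3, 0], "twist": [0, 0, 0], "claw": 1}])

```text
time_s: 9.57
tcp_pos: [528.2, -215.7, 276.3]
eef_rot: [0.707, 0.708, 0.0, -0.0]
contact_force: [-0.8, -0.4, -1.7]
width: 0.251
```

```bash
python3 - <<'E'
from h import *
a=robot.read_camera("top"); b=robot.read_camera("side"); q=robot.observe(); print(q["tcp_pos"],q["contact_force"])
im=np.zeros((560,800,3),np.uint8)
im[:400,:390]=cv2.resize(a["pixels"][160:240,320:398,::-1],(390,400)); im[:,400:]=cv2.resize(b["pixels"][180:320,250:350,::-1],(400,560))
cv2.imwrite("pics/bowl.png",im)
x,y,z=528,-216,276.3; print(proj(b,[[x,y,z-142],[x,y,z-30],[x,y,5]]).round(1))
E
```

```text
[ 528.12762748 -215.88962399  276.31358081] [ 0.39859087  0.61634053 -0.88919979]
[[299.  246.8]
 [300.5 202. ]
 [297.4 292.1]]
```

View pics/bowl.png

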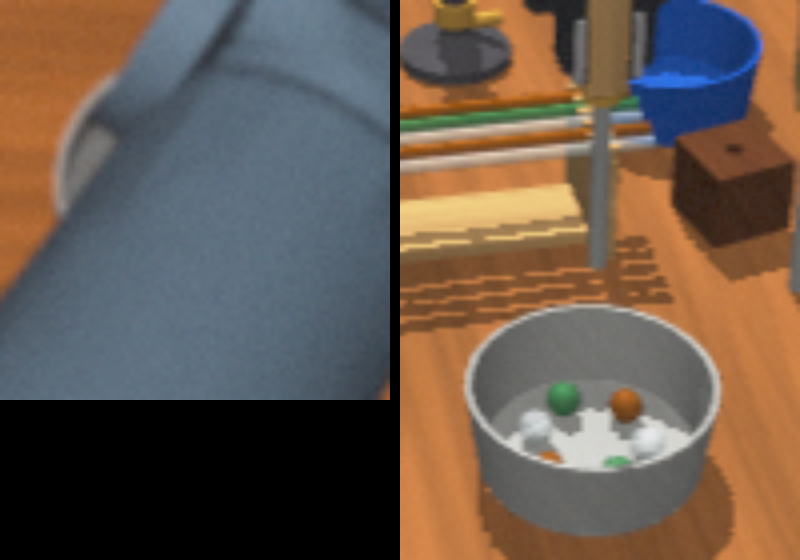

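The side crop shows the tip at crop (598,267), which is px (299.5,246.8) against a predicted (299.0,246.8). The bowl and beads sit below it. I'll lower the tip at the bowl's centre, clear of the bead ring.

Call:
play_rows(series=[{"translation": [0, 0, 3], "twist": [0, 0, 0], "claw": 1}, {"translation": [0, 0, 6], "twist": [0, 0, 0], "claw": 1}, {"translation": [0, 0, 8.5], "twist": [0, 0, 0], "claw": 1}, {"translation": [0, 0, 10.5], "twist": [0, 0, 0], "claw": 1}, {"translation": [0, 0, 11.6], "twist": [0, 0, 0], "claw": 1}, {"translation": [0, 0, 12.4], "twist": [0, 0, 0], "claw": 1}, {"translation": [0, 0, 12.4], "twist": [0, 0, 0], "claw": 1}, {"translation": [0, 0, 12.4], "twist": [0, 0, 0], "claw": 1}], squeeze=80)

```text
time_s: 10.68
tcp_pos: [528.4, -216.6, 153.2]
eef_rot: [0.707, 0.707, 0.0, 0.001]
contact_force: [0.1, 0.3, -1.1]
width: 0.245
```

Call:
play_rows(series=[{"translation": [0, 1.2, 0], "twist": [0, 0, 0], "claw": 1}, {"translation": [0.3, 2.2, 0], "twist": [0, 0, 0], "claw": 1}, {"translation": [1.09, 3.01, 0], "twist": [0, 0, 0], "claw": 1}, {"translation": [2.06, 2.45, 0], "twist": [0, 0, 0], "claw": 1}, {"translation": [2.77, 1.6, 0], "twist": [0, 0, 0], "claw": 1}, {"translation": [3.15, 0.56, 0], "twist": [0, 0, 0], "claw": 1}, {"translation": [3.15, -0.56, 0], "twist": [0, 0, 0], "claw": 1}, {"translation": [2.77, -1.6, 0], "twist": [0, 0, 0], "claw": 1}, {"translation": [2.06, -2.45, 0], "twist": [0, 0, 0], "claw": 1}, {"translation": [1.09, -3.01, 0], "twist": [0, 0, 0], "claw": 1}, {"translation": [0, -3.2, 0], "twist": [0, 0, 0], "claw": 1}, {"translation": [-1.09, -3.01, 0], "twist": [0, 0, 0], "claw": 1}, {"translation": [-2.06, -2.45, 0], "twist": [0, 0, 0], "claw": 1}, {"translation": [-2.77, -1.6, 0], "twist": [0, 0, 0], "claw": 1}, {"translation": [-3.15, -0.56, 0], "twist": [0, 0, 0], "claw": 1}, {"translation": [-3.15, 0.56, 0], "twist": [0, 0, 0], "claw": 1}, {"translation": [-2.77, 1.6, 0], "twist": [0, 0, 0], "claw": 1}, {"translation": [-2.06, 2.45, 0], "twist": [0, 0, 0], "claw": 1}, {"translation": [-1.09, 3.01, 0], "twist": [0, 0, 0], "claw": 1}, {"translation": [0, 3.2, 0], "twist": [0, 0, 0], "claw": 1}])

```text
time_s: 13.18
tcp_pos: [560.1, -215.3, 152.2]
eef_rot: [0.707, 0.707, -0.0, -0.0]
contact_force: [-0.6, -0.0, -1.3]
width: 0.248
```

Call:
play_rows(series=[{"translation": [0.6, 0.7, 0], "twist": [0, 0, 0], "claw": 1}, {"translation": [1.47, 0.84, 0], "twist": [0, 0, 0], "claw": 1}, {"translation": [2.76, 0.09, 0], "twist": [0, 0, 0], "claw": 1}, {"translation": [3.72, -1.05, 0], "twist": [0, 0, 0], "claw": 1}, {"translation": [4.23, -2.45, 0], "twist": [0, 0, 0], "claw": 1}, {"translation": [4.23, -3.95, 0], "twist": [0, 0, 0], "claw": 1}, {"translation": [3.72, -5.35, 0], "twist": [0, 0, 0], "claw": 1}, {"translation": [2.76, -6.49, 0], "twist": [0, 0, 0], "claw": 1}, {"translation": [1.47, -7.24, 0], "twist": [0, 0, 0], "claw": 1}, {"translation": [0, -7.5, 0], "twist": [0, 0, 0], "claw": 1}, {"translation": [-1.47, -7.24, 0], "twist": [0, 0, 0], "claw": 1}, {"translation": [-2.76, -6.49, 0], "twist": [0, 0, 0], "claw": 1}, {"translation": [-3.72, -5.35, 0], "twist": [0, 0, 0], "claw": 1}, {"translation": [-4.23, -3.95, 0], "twist": [0, 0, 0], "claw": 1}, {"translation": [-4.23, -2.45, 0], "twist": [0, 0, 0], "claw": 1}, {"translation": [-3.72, -1.05, 0], "twist": [0, 0, 0], "claw": 1}, {"translation": [-2.76, 0.09, 0], "twist": [0, 0, 0], "claw": 1}, {"translation": [-1.8, -0.8, 0], "twist": [0, 0, 0], "claw": 1}, {"translation": [-0.9, -2, 0], "twist": [0, 0, 0], "claw": 1}, {"translation": [0, -3.2, 0], "twist": [0, 0, 0], "claw": 1}])

```text
time_s: 15.68
tcp_pos: [527.3, -215.6, 152.5]
eef_rot: [0.707, 0.707, 0.0, 0.001]
contact_force: [-0.6, -0.2, -1.6]
width: 0.246
```

Call:
play_rows(series=[{"translation": [0, 0, 0], "twist": [0, 0, 0], "claw": 1}, {"translation": [0, 0, -1], "twist": [0, 0, 0], "claw": 1}, {"translation": [0, 0, -3], "twist": [0, 0, 0], "claw": 1}, {"translation": [0, 0, -6], "twist": [0, 0, 0], "claw": 1}, {"translation": [0, 0, -9], "twist": [0, 0, 0], "claw": 1}, {"translation": [0, 0, -12], "twist": [0, 0, 0], "claw": 1}, {"translation": [0, 0, -15], "twist": [0, 0, 0], "claw": 1}, {"translation": [0, 0, -17], "twist": [0, 0, 0], "claw": 1}, {"translation": [0, 0, -18], "twist": [0, 0, 0], "claw": 1}, {"translation": [0, 0, -18], "twist": [0, 0, 0], "claw": 1}, {"translation": [0, 0, -18], "twist": [0, 0, 0], "claw": 1}])

```text
time_s: 17.05
tcp_pos: [527.5, -216.1, 330.8]
eef_rot: [0.707, 0.707, -0.0, -0.001]
contact_force: [0.1, -0.5, -2.4]
width: 0.248
```

```bash
python3 - <<'E'
from h import *
a=robot.read_camera("top"); b=robot.read_camera("side"); q=robot.observe(); print(q["tcp_pos"],q["contact_force"],q["time_s"])
json.dump([528,-216,332.3,0],open("cmd.json","w"))
im=np.zeros((600,800,3),np.uint8)
im[:400,:390]=cv2.resize(a["pixels"][160:240,320:398,::-1],(390,400)); im[:,400:]=cv2.resize(b["pixels"][170:320,250:350,::-1],(400,600))
cv2.imwrite("pics/bowl2.png",im)
x,y,z=528,-216,332.3; print(proj(b,[[x,y,z-142]]).round(1))
for r in robot.tip_of("burner_mouth",b)[:1]: print(r["p"],atz(b,r["point"][1],r["point"][0],110).round(1))
E
```

```text
[ 527.48253677 -216.09271119  330.84986824] [-0.65089666  0.91369038 -1.14583726] 17.15
[[299.7 225.1]]
0.78 [529.8 259.3 110. ]
```

View pics/bowl2.png

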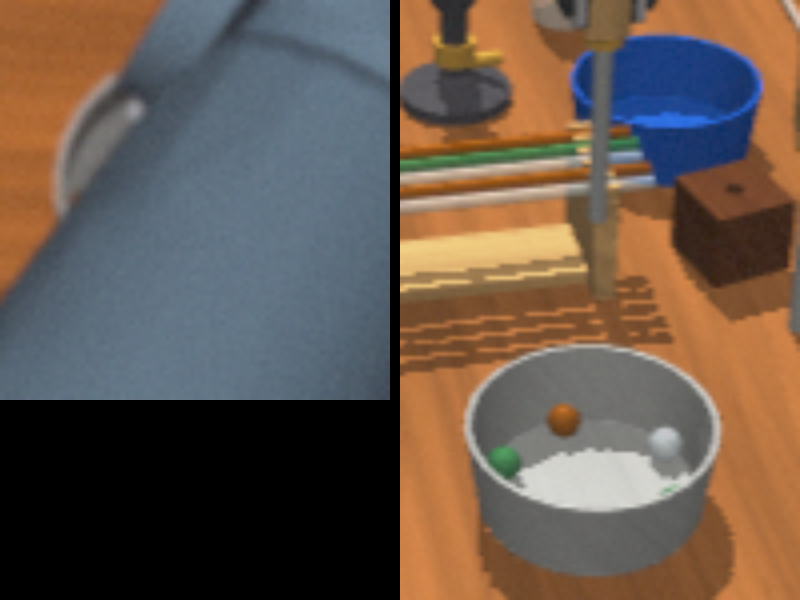

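The tip at px (299.4,225) matches its prediction, so the iron has not slipped. The beads now lie along the wall with the orange, white and green ones moved round. I'll pause short of the rack and check all six from above.

Call:
play_rows(series=[{"translation": [1, 0, 0], "twist": [0, 0, 0], "claw": 1}, {"translation": [3, 0, 0], "twist": [0, 0, 0], "claw": 1}, {"translation": [6, 0, 0], "twist": [0, 0, 0], "claw": 1}, {"translation": [9, 0, 0], "twist": [0, 0, 0], "claw": 1}, {"translation": [12, 0, 0], "twist": [0, 0, 0], "claw": 1}, {"translation": [14, 0, 0], "twist": [0, 0, 0], "claw": 1}, {"translation": [15, 0, 0], "twist": [0, 0, 0], "claw": 1}, {"translation": [15, 0, 0], "twist": [0, 0, 0], "claw": 1}])

```text
time_s: 18.2
tcp_pos: [527.9, -65.9, 332.3]
eef_rot: [0.707, 0.708, -0.0, 0.0]
contact_force: [0.7, 0.2, -2.3]
width: 0.247
```

```bash
python3 - <<'E'
from h import *
import pickle
a0=pickle.load(open("c0.pkl","rb"))[0]
json.dump([528,-66,332.3,0],open("cmd.json","w"))
a=robot.read_camera("top"); q=robot.observe(); print(q["tcp_pos"],q["time_s"])
im=np.zeros((400,800,3),np.uint8)
for i,c in enumerate((a0,a)): im[:,i*410:i*410+390]=cv2.resize(c["pixels"][160:240,320:398,::-1],(390,400))
cv2.imwrite("pics/beads.png",im)
for r in robot.tip_of("bead0",a): print(r["p"],atz(a,r["point"][1],r["point"][0],15)[:2].round(1))
E
```

```text
[527.89949894 -66.48891041 332.279155  ] 18.25
0.61 [ 522.2 -270.7]
0.47 [ 478.4 -197.7]
0.43 [ 576.7 -251.9]
0.37 [ 530.9 -162.6]
0.36 [ 575.7 -199.2]
```

View pics/beads.png

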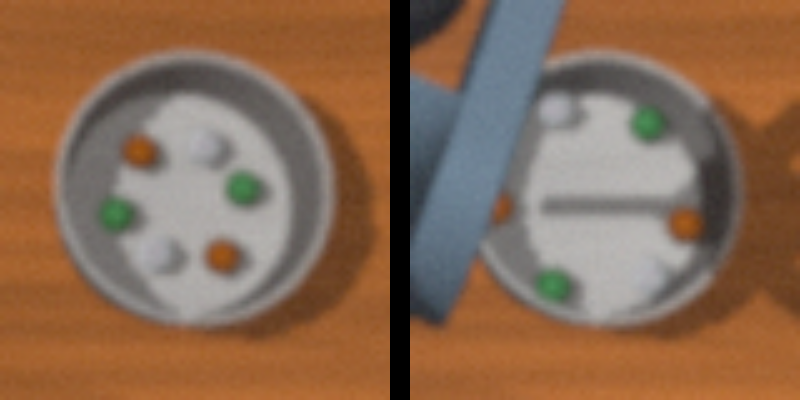

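All six beads are inside the bowl and each has moved 25 mm or more, from the ring out to the wall and round it. Next I'll measure the burner head more closely.

```bash
python3 - <<'E'
from h import *
import pickle
a,b=pickle.load(open("c0.pkl","rb"))
im=np.zeros((480,800,3),np.uint8)
im[:,:390]=cv2.resize(a["pixels"][170:218,155:194,::-1],(390,480),interpolation=cv2.INTER_CUBIC); im[:,400:]=cv2.resize(b["pixels"][155:203,245:285,::-1],(400,480),interpolation=cv2.INTER_CUBIC)
t=np.linspace(0,2*np.pi,24,endpoint=False)
C=[533,256]
for z,r,col in ((110,22,(0,255,0)),(0,45,(0,255,255))):
    P=np.c_[C[0]+r*np.cos(t),C[1]+r*np.sin(t),0*t+z]
    for (u,v) in proj(a,P): cv2.circle(im,(int((u+.5-155)*10),int((v+.5-170)*10)),2,col,-1)
    for (u,v) in proj(b,P): cv2.circle(im,(int(400+(u+.5-245)*10),int((v+.5-155)*10)),2,col,-1)
cv2.imwrite("pics/burner.png",im)
for c in (a,b):
    e=1; J=[(proj(c,[C[0]+dx,C[1]+dy,110])-proj(c,[C[0],C[1],110]))[0].round(2)*10 for dx,dy in((10,0),(0,10))]; print(J)
E
```

```text
[array([  2.2, -39.6]), array([-40.2,  -0.2])]
[array([32.1, -3. ]), array([ -5.9, -13.9])]
```

View pics/burner.png

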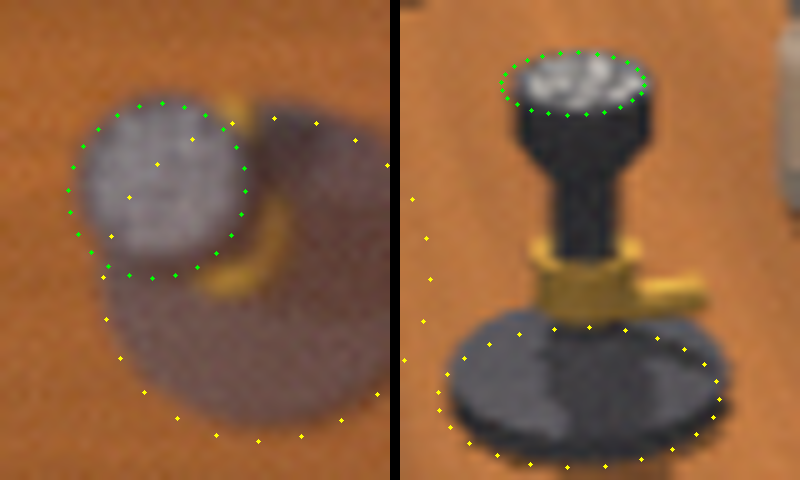

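Against the projected circle at (533,256), the head sits slightly toward +x in both views: its centre is at top crop (164,182) and side crop (583,80). My estimate is (535.6,255). I'll cross the rack with the tip at z≈190.

Call:
play_rows(series=[{"translation": [1, 0.1, 0], "twist": [0, 0, 0], "claw": 1}, {"translation": [3, 0.3, 0], "twist": [0, 0, 0], "claw": 1}, {"translation": [6, 0.5, 0], "twist": [0, 0, 0], "claw": 1}, {"translation": [9.5, 0.8, 0], "twist": [0, 0, 0], "claw": 1}, {"translation": [13, 0.8, 0], "twist": [0, 0, 0], "claw": 1}, {"translation": [17, 0.8, 0], "twist": [0, 0, 0], "claw": 1}, {"translation": [21, 0.8, 0], "twist": [0, 0, 0], "claw": 1}, {"translation": [25, 0.8, 0], "twist": [0, 0, 0], "claw": 1}, {"translation": [28, 0.8, 0], "twist": [0, 0, 0], "claw": 1}, {"translation": [30.5, 0.8, 0], "twist": [0, 0, 0], "claw": 1}, {"translation": [31.8, 0.8, 0], "twist": [0, 0, 0], "claw": 1}, {"translation": [32.1, 0.8, 0], "twist": [0, 0, 0], "claw": 1}, {"translation": [32.1, 0.8, 0], "twist": [0, 0, 0], "claw": 1}, {"translation": [32.1, 0.8, 0], "twist": [0, 0, 0], "claw": 1}])

```text
time_s: 20.05
tcp_pos: [535.9, 253.9, 332.3]
eef_rot: [0.707, 0.707, -0.0, 0.0]
contact_force: [-0.4, -0.5, -2.3]
width: 0.246
```

Call:
play_rows(series=[{"translation": [0, 0, 1.5], "twist": [0, 0, 0], "claw": 1}, {"translation": [0, 0, 3], "twist": [0, 0, 0], "claw": 1}, {"translation": [0, 0, 4], "twist": [0, 0, 0], "claw": 1}, {"translation": [0, 0, 5], "twist": [0, 0, 0], "claw": 1}, {"translation": [0, 0, 5.5], "twist": [0, 0, 0], "claw": 1}, {"translation": [0, 0, 5.5], "twist": [0, 0, 0], "claw": 1}, {"translation": [0, 0, 5.5], "twist": [0, 0, 0], "claw": 1}])

```text
time_s: 20.92
tcp_pos: [536.1, 254.8, 277.9]
eef_rot: [0.707, 0.707, 0.0, 0.0]
contact_force: [0.3, -0.1, -1.5]
width: 0.248
```

```bash
python3 - <<'E'
from h import *
json.dump([536,255,277.3,0],open("cmd.json","w"))
a=robot.read_camera("top"); b=robot.read_camera("side"); q=robot.observe(); print(q["tcp_pos"],q["eef_rot"].round(3),q["time_s"])
im=np.zeros((480,800,3),np.uint8)
im[:,:390]=cv2.resize(a["pixels"][170:218,155:194,::-1],(390,480),interpolation=cv2.INTER_CUBIC); im[:,400:]=cv2.resize(b["pixels"][140:188,245:285,::-1],(400,480),interpolation=cv2.INTER_CUBIC)
cv2.imwrite("pics/over.png",im)
x,y,z=536,255,277.3
print("tip pred, 110 pred",((proj(b,[[x,y,z-142],[x,y,110],[x,y,z-36]])+.5-[245,140])*10+[400,0]).round(1))
E
```

```text
[536.04061294 254.76199329 277.92477361] [0.707 0.707 0.    0.   ] 21.025
tip pred, 110 pred [[ 582.1  158.6]
 [ 583.5  234.2]
 [ 576.3 -175.8]]
```

View pics/over.png

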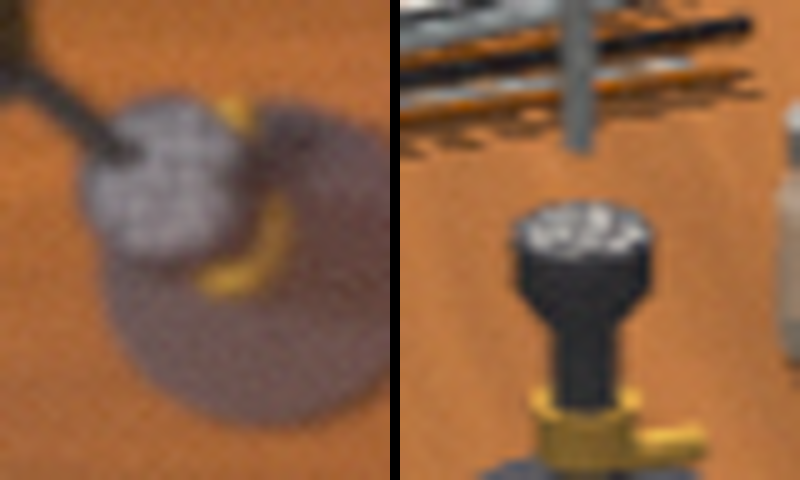

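```bash
python3 - <<'E'
from h import *
a=robot.read_camera("top")
x,y,z=536,255,277.3
print(((proj(a,[[x,y,z-142],[x,y,110],[x,y,z-100]])+.5-[155,170])*10).round(1))
g=cv2.cvtColor(a["pixels"],cv2.COLOR_RGB2HSV)
crop=cv2.resize(g[170:218,155:194],(390,480),interpolation=cv2.INTER_CUBIC)
m=((crop[...,1]<70)&(crop[...,2]>85)).astype(np.uint8)
n,l,s,c=cv2.connectedComponentsWithStats(m); k=1+s[1:,4].argmax(); print("grid",s[k],c[k])
cs=max(cv2.findContours((l==k).astype(np.uint8),0,1)[0],key=cv2.contourArea); print(cv2.minEnclosingCircle(cs),cv2.fitEllipse(cs))
E
```

```text
[[133.5 155.8]
 [161.9 179. ]
 [ 82.9 114.4]]
grid [   83    99   166   305 30773] [168.689793   233.65479479]
((186.27886962890625, 251.75389099121094), 154.7452392578125) ((172.9923095703125, 235.5904541015625), (155.2364044189453, 299.0772705078125), 171.29490661621094)
```

The tip matches its prediction in both views (top (135,155), side (580,155)), and the head centre agrees to within 1 mm. Now I'll do the final descent of 15 mm with a 0.5 mm correction.

Call:
play_rows(series=[{"translation": [-0.05, -0.03, 0.4], "twist": [0, 0, 0], "claw": 1}, {"translation": [-0.05, -0.03, 0.8], "twist": [0, 0, 0], "claw": 1}, {"translation": [-0.05, -0.03, 1.2], "twist": [0, 0, 0], "claw": 1}, {"translation": [-0.05, -0.03, 1.5], "twist": [0, 0, 0], "claw": 1}, {"translation": [-0.05, -0.03, 1.5], "twist": [0, 0, 0], "claw": 1}, {"translation": [-0.05, -0.03, 1.5], "twist": [0, 0, 0], "claw": 1}, {"translation": [-0.05, -0.03, 1.5], "twist": [0, 0, 0], "claw": 1}, {"translation": [-0.05, -0.03, 1.5], "twist": [0, 0, 0], "claw": 1}])

```text
time_s: 22.08
tcp_pos: [535.5, 254.2, 262.4]
eef_rot: [0.707, 0.707, 0.0, 0.0]
contact_force: [0.3, -0.9, -1.6]
width: 0.243
```

```bash
python3 - <<'E'
from h import *
a=robot.read_camera("top"); b=robot.read_camera("side"); q=robot.observe(); print(q["tcp_pos"],q["contact_force"],q["width"],q["time_s"])
im=np.zeros((600,800,3),np.uint8)
im[:480,:390]=cv2.resize(a["pixels"][170:218,155:194,::-1],(390,480),interpolation=cv2.INTER_CUBIC); im[:,400:]=cv2.resize(b["pixels"][115:190,240:290,::-1],(400,600),interpolation=cv2.INTER_CUBIC)
cv2.imwrite("pics/fin.png",im)
E
```

```text
[535.50501802 254.17957042 262.38306366] [-0.01983518 -0.37654571 -0.95358307] 0.2471833681483076 22.175
```

View pics/fin.png

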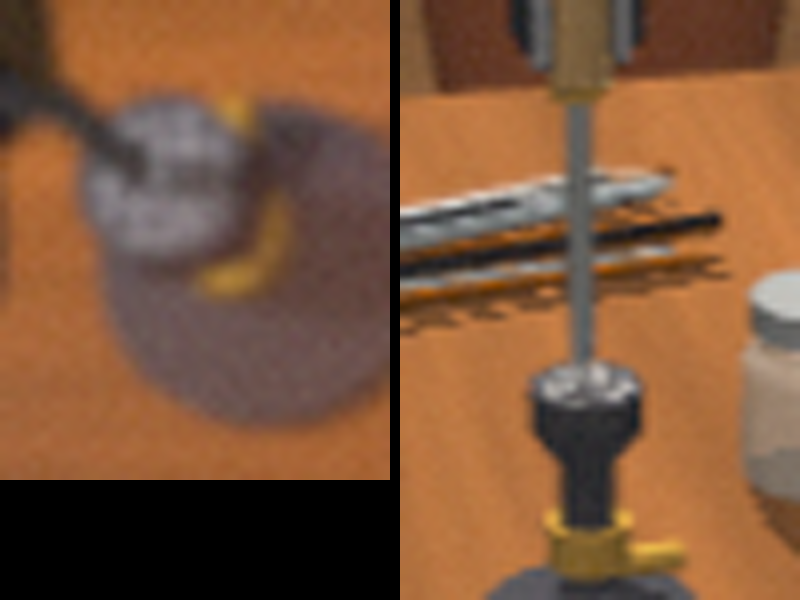

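```bash
python3 -c "
from rig import robot
print(robot.observe()['qd'].round(3)); print(robot.sign_off())"
```

```text
[-0.     0.001 -0.     0.    -0.001 -0.001]
the job is handed in; nothing more can be done
None
```

I took the smaller iron out of its stand by the handle and stirred the beads with two full laps of the small steel bowl. I then carried it over the rack with the tip about 100 mm above the rods. The job was handed in at about 22 s, with the iron still gripped, upright and at rest.

- **Beads:** the view from above after stirring showed all six inside the bowl. Each had moved about 25 mm or more, out to the wall and round it.
- **Final position:** the tip is about 10 mm above the burner's head, by both the arm's reading and the side picture.
- **Centring:** the side view puts the tip about 2 mm toward -x of the head's centre, and the top view about 2 mm toward +x and +y. They disagree by about the camera calibration error, so I left it there.
- **Grip and contact:** the iron showed no slip. The wrist forces I read, at the end of each move, were never above about 3 N. I saw no contact with the rack, the burner, the jar, the paddle, the mug or the larger iron, but I took no last picture of those bystanders.

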